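Flip the job marker over for the finished bangle

TASK

The bangle is finished, so mark its job as done: on the stand whose tray holds the open round bangle, push the hinged marker paddle with the fingertips right over its pivot, until it lies flat on the other side with its raised-ring face up. Only push it, gently, never gripping it: do not lift or shift the stand, do not touch the bangle, and leave the other two markers, their jobs and everything else on the bench as they are. Then move the robot clear.

Things in the scene. Friction and masses are not known exactly. Their poses are not given: they have to be found in the camera images.
- stand_bangle: Heavy loose steel stand, 1.5 kg; origin at the centre of its underside, x to its far side, y to its left, z up. Base plate 160 (x) by 150 (y) by 8 mm. Left half, centred 36 mm to +y: a tray with a wooden rim 8 mm high holding an open brass bangle. Right half: the marker, its pivot at (0, -38, 80) mm in this frame. This is the stand whose marker is to be flipped.
- pivot_bangle (a point): Middle of the marker's pivot, which lies along the stand's y (axes as the stand's). Aluminium paddle 5 mm thick: a plate 50 mm wide, 10 to 78 mm off the pivot, and opposite it in the same plane a tail 28 mm wide, to 38 mm off. Pressing the tail down raises the plate; empty below down to the base. Cheeks either side: 56 mm apart, 14 mm in x, 12 mm above the pivot.
- paddle_bangle (a joint): Hinge angle (rad) of the paddle on the bangle's stand. 0: plate level, lying to -x of the stand, plain face up; pi/2: plate upright; pi: plate level, lying to +x of the stand, raised-ring face up. Stops at 0 and pi. A stiff hinge (0.03 N m friction; paddle about 50 g) holds it wherever it is left. Starts between 0 and 0.35.
- bangle_mid (a point): Centre, half-way up, of the loose brass bangle: a ring 62 mm outside, 52 mm inside, 10 mm high, lying in its stand's tray.
- stand_disc: Same stand, the same in every size, holding a solid brass disc. Leave alone.
- paddle_disc (a joint): Hinge angle (rad) of the paddle on the disc's stand. 0: plate level, lying to -x of the stand, plain face up; pi/2: plate upright; pi: plate level, lying to +x of the stand, raised-ring face up. Stops at 0 and pi. A stiff hinge (0.03 N m friction; paddle about 50 g) holds it wherever it is left. Leave as it is (near 0).
- disc_mid (a point): Centre of the loose solid brass disc, 58 mm across, 6 mm thick, in its tray.
- stand_bar: Same stand, the same in every size, holding a brass bar. Leave alone.
- paddle_bar (a joint): Hinge angle (rad) of the paddle on the bar's stand. 0: plate level, lying to -x of the stand, plain face up; pi/2: plate upright; pi: plate level, lying to +x of the stand, raised-ring face up. Stops at 0 and pi. A stiff hinge (0.03 N m friction; paddle about 50 g) holds it wherever it is left. Leave as it is (near pi).
- bar_mid (a point): Centre of the loose brass bar, 70 by 18 by 12 mm, in its tray.
- jar: Loose lidded glass jar, 56 mm across, 65 mm high; origin at the centre of its underside. Bystander.
- bench_block: Loose steel block 60 by 60 by 30 mm; origin at the centre of its underside. Bystander.
- punch: Small loose steel punch standing on end, 22 mm across, 65 mm high; origin at the centre of its foot. Bystander.
- dish: Loose white dish, 70 mm across, 30 mm high; origin at the centre of its underside. Bystander.
- soldering_block: Loose white soldering block 150 by 110 by 30 mm; origin at the centre of its underside. Bystander.
- hammer: Loose hammer lying on the bench. Bystander.
Mind the look-alikes: they are no part of the job. Leave any orange look-alike of the stand_bangle alone.

How it is judged:
By the outcome, as a careful person would: the job done as asked, in the order asked, and still so for the second after the job is handed in, with the robot touching nothing.
It also fails if it takes over 48 s, if anything falls off the work surface, if the arm or the gripper's body presses on something with over 40 N, if the wrist force passes 120 N, or if a joint passes its speed limit or range.

ROBOT

A 7-joint arm with a two-finger parallel gripper is mounted at the origin on the work surface. World frame = base frame: x ahead of the robot, y to its left, z up, the work surface at z = 0. Lengths are in m, angles in degrees, forces in N, time in s.
With the tool pointing down it reaches from about 0.4 to 0.9 m from the base axis. Payload 5.5 kg.
Tool frame: the origin (TCP) lies at the very end of the fingers, on their centre line; the grasp point (between the pads) lies 19 mm behind it (ctrl.grasp_offset is the distance from the TCP to the grasp point, in m); z points along the fingers, y is the direction in which the jaws open and shut (so a half turn about z gives the same grasp; the last joint's range is limited). The gripper opens to 85 mm and grips with 20 to 120 N. Pads are 22 mm wide; open, the fingers measure 114 mm over their backs; the gripper's body (76 mm by 85 mm) begins 54 mm behind the grasp point. The pads swing forward as they close: fully open they stand 13 mm farther back than shut.
Start: joints at [-56.539, 28.699, -24.465, 88.831, 12.651, 65.22, -12.049], TCP at [0.205, 0.617, 0.231] pointing down, gripper open.
Joint ranges: [-164.97, 164.97], [-17.58, 116.51], [-87.97, 89.64], [11.32, 138.91], [-80.73, 260.73], [10.89, 115.49], [-147.41, 147.41]. Speed limits (degrees/s): [147.25, 147.25, 180, 180, 180, 180, 180].

INTERFACE

Orientations are given as [roll, pitch, yaw] about the fixed x, y, z axes, in that order (R = Rz(yaw) Ry(pitch) Rx(roll)).
In Python, from workcell import ctrl gives the robot as it stands. The module is installed in compiled form; this text tells all that it offers.
- The arm moves only by the tool servo_tool, never from a script. Its argument "rows" is a list that holds one entry, the list of rows, each a list of 6 numbers: the shift along the tool's x, y, z in m, then the turn, a rotation vector about the tool's x, y, z in degrees. A call has exactly 10 rows; each row shifts and turns the commanded pose from where the row before left it, along the tool's axes as they then stand; what a row does not reach is not made up. A row lasts 1/12 s, in which the tool goes at most 41.7 mm and 7.16 degrees, less where a joint would pass 70% of its speed; a pose out of reach is approached as far as the arm can. A call is refused whole if a number of a shift passes 0.0417 or a number of a turn 7.16, either way. A call with a gripper value outside its range is refused whole. "claw" is the finger opening in m, from 0 to 0.0854, set as the call begins (left out, the last holds). The fingers move at their own pace and stop on an object; "grip_force" is the grip in N (left out, the last holds). Time passes only in rows, so rows that do not move let the fingers close, or fill a call up. It gives the time, the measured TCP pose, the force and the opening at its end, in the units of the state.
- ctrl.state(): the state, without advancing time (a new reading comes with each control period).
- ctrl.grab_frame(name): name is "scene" or "side" or "wrist"; returns a dict with "pixels" (400x640x3 uint8, red, green, blue), "mtx" (3x3 intrinsics, pixels), "extrinsics" (4x4, takes a point from world to camera coordinates). Camera axes: x right, y down, z forward; pixel columns grow to the right and rows downward; lengths in m; the calibration is good to about 2 mm. A picture is of the moment at which its call begins. There is no depth.
- ctrl.job_done(): hands the job in, once; it reports no verdict.
The state is a dict: "clock": time; "qpos": joint angles; "dq": joint speeds; "joint_torque": joint torques, N m; "ee_pos": TCP position; "ee_rot": TCP orientation; "contact_force": force on the tool from outside, world axes, zero at the start; "wrist_torque": the same for the moment, N m; "opening": opening from 0.0 (shut) to 1.0 (fully open).
Only numpy, scipy, OpenCV 4.12 (cv2) and the standard library are available. Lean on these libraries where they do the work, as an engineer would, in place of code of your own. Each camera call takes 0.05 s, during which the arm holds its last target. There are 200 camera calls.

## Working session

There is one attempt and no reset: what is moved stays moved. The work goes in short steps, Python scripts to look and compute and a tool call to move; the robot and the scene stay as the last step left them, time stands still between calls to the robot, and variables do not carry over. Pictures are saved under pics/ and viewed, about 8 in all and at most 12, crops included, and the job is handed in when it is done.

Besides the shell and the picture viewer there is one more tool, called after ">>>" in YAML: its name, and indented under it one key for each argument. servo_tool: Moves the arm, as the interface text tells. Its arguments: {"type":"object","properties":{"rows":{"type":"array","items":{"type":"array","items":{"type":"array","items":{"type":"number"}}}},"claw":{"type":"number"},"grip_force":{"type":"number"}},"required":["rows"]}

```bash
mkdir -p pics
cat > h.py <<'E'
from workcell import ctrl
import cv2,numpy as np
def grab(n,f):
    d=ctrl.grab_frame(n); cv2.imwrite(f'pics/{f}.png',d['pixels'][:,:,::-1]); np.savez(f'pics/{f}.npz',K=d['mtx'],E=d['extrinsics']); return d
def ray(f,u,v,z):
    c=np.load(f'pics/{f}.npz');K,E=c['K'],c['E'];R,t=E[:3,:3],E[:3,3]
    o=-R.T@t;d=R.T@np.linalg.inv(K)@[u,v,1];return o+d*(z-o[2])/d[2]
def proj(f,P):
    c=np.load(f'pics/{f}.npz');P=np.atleast_2d(P);q=(c['K']@(c['E'][:3,:3]@P.T+c['E'][:3,3:])).T;return q[:,:2]/q[:,2:]
E
python3 - <<'E'
from h import *
for n in('scene','side','wrist'):
    d=grab(n,n+'1');E=d['extrinsics'];print(n,-E[:3,:3].T@E[:3,3],E[2,:3])
s=ctrl.state();print(s['clock'],s['ee_pos'],s['ee_rot'],s['contact_force'],s['opening'])
E
```

```text
scene [1.14959342 1.01605121 0.87538927] [-0.46051716 -0.70856699 -0.53465575]
side [ 0.18567989 -1.14825161  0.93925446] [ 0.20090936  0.78190836 -0.59013113]
wrist [0.12772807 0.64218827 0.37368606] [ 0.30093602 -0.10277056 -0.94809057]
0.15 [0.20484673 0.61631725 0.23049052] [-1.79913216e+02 -3.60774504e-03  1.61617811e+02] [ 1.00877989  0.02403069 -0.39022212] 0.9999467545899331
```

View pics/scene1.png

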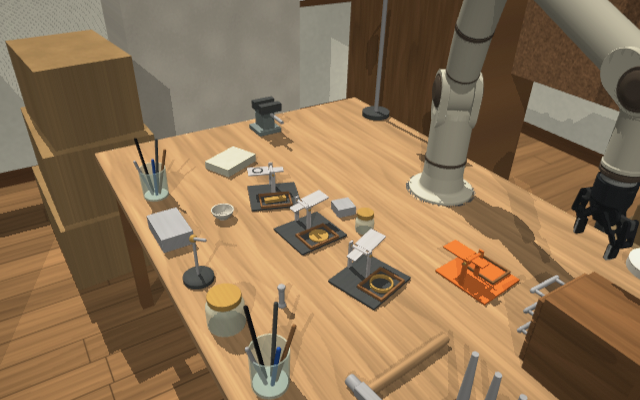

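View pics/side1.png

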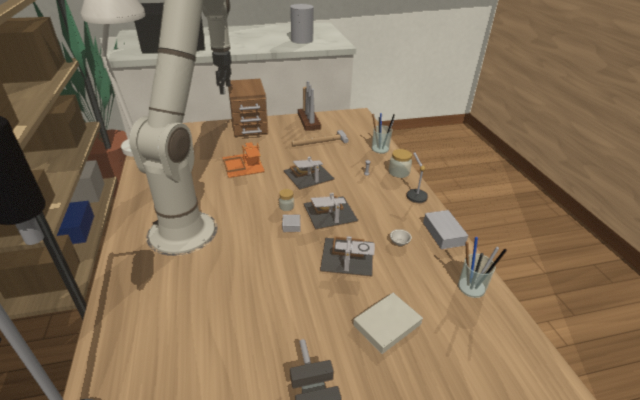

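Three grey stands in the scene view: the bar at (273,195), the disc at (310,232) and an open ring at (370,282). The orange look-alike is at (478,270). The stand at (370,282) fits the description, so I'll confirm it with a crop.

Run:
```python
from h import *
a=cv2.imread('pics/scene1.png')[215:315,310:430]
b=cv2.imread('pics/side1.png')[145:195,275:345]
a=cv2.resize(a,None,fx=5,fy=5,interpolation=cv2.INTER_CUBIC)
cv2.imwrite('pics/c1.png',a)
b=cv2.resize(b,None,fx=10,fy=10,interpolation=cv2.INTER_CUBIC)
cv2.imwrite('pics/c2.png',b)
```

```text
(no output)
```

View pics/c1.png

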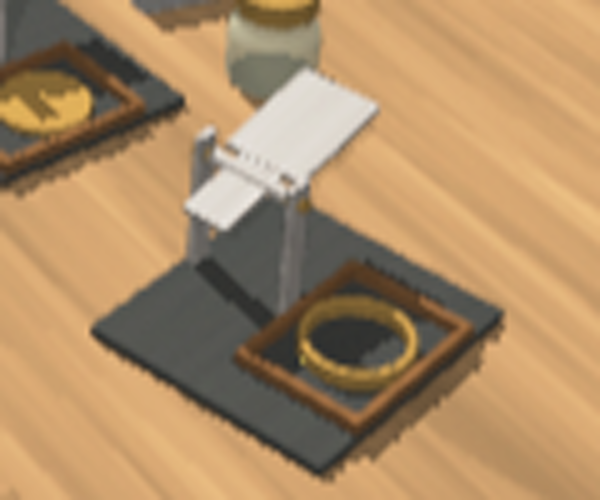

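View pics/c2.png

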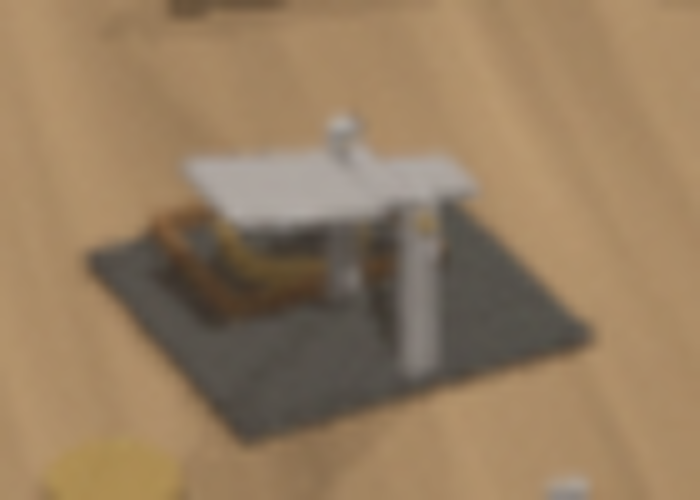

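```bash
cat > fit.py <<'E'
from h import *
from scipy.optimize import least_squares
B=[('scene1',[.08,-.075],(329,280.8)),('scene1',[.08,.075],(374.4,308.5)),('scene1',[-.08,.075],(410,278)),
('side1',[-.08,.075],(284,171)),('side1',[-.08,-.075],(299.8,188.5)),('side1',[.08,-.075],(334.2,178.8))]
P=[('scene1',-.078,-.025,(371.6,228.6)),('scene1',-.078,.025,(385.6,236)),('scene1',.038,-.014,(347.4,256)),('scene1',.038,.014,(354.4,260.6)),
('side1',-.078,.025,(293.5,161)),('side1',-.078,-.025,(298.5,167.2)),('side1',.038,-.014,(322.8,164)),('side1',.038,.014,(320,160.5))]
def T(p,q): c,s=np.cos(p[2]),np.sin(p[2]); return [p[0]+c*q[0]-s*q[1],p[1]+s*q[0]+c*q[1],q[2]]
def f(p):
    r=[proj(n,T(p,[*q,.008]))[0]-u for n,q,u in B]
    c,s=np.cos(p[3]),np.sin(p[3])
    r+=[proj(n,T(p,[a*c+.0025*s,-.038+y,.08-a*s+.0025*c]))[0]-u for n,a,y,u in P]
    return np.ravel(r)
if __name__=='__main__':
    o=least_squares(f,[*ray('scene1',370,280,.008)[:2],0,.2],loss='soft_l1');p=o.x
    print(p,np.degrees(p[2:]));print(f(p).reshape(-1,2).round(1))
    print('pivot',T(p,[0,-.038,.08]))
    for n,c in(('jar',(365,225)),('disc stand',(310,235))):print(n,ray('scene1',*c,0))
E
python3 fit.py
```

```text
[0.49141694 0.25416764 0.2824463  0.17578408] [16.18298092 10.07168583]
[[-1.9 -0.6]
 [-0.3  0.1]
 [ 0.4 -1.5]
 [-1.7 -1.9]
 [-0.8 -1.1]
 [-0.2 -2. ]
 [-1.8 -0.1]
 [-0.4  0.2]
 [-1.7 -0.1]
 [ 0.   0.1]
 [-1.3 -0.6]
 [-0.4 -0.7]
 [-0.2 -1.6]
 [-0.9 -1.4]]
pivot [np.float64(0.5020077627519198), np.float64(0.21767333082344442), 0.08]
jar [3.49119259e-01 4.60868294e-02 1.11022302e-16]
disc stand [ 5.19438598e-01  5.35652986e-03 -1.11022302e-16]
```

Confirmed: the open ring's stand is at scene (370,282). It sits at about (0.491, 0.254), yaw 16.2°, with the paddle at about 0.18 rad.

My plan has two parts:
1. Shut the fingers and align the tool with the stand, then press the tail down to bring the plate to about 60°.
2. Push the plate over from its -x side.

I'll turn the tool first.

>>> servo_tool:
  rows:
    - [[0, 0, 0, 0, 0, -3.46], [0, 0, 0, 0, 0, -3.46], [0, 0, 0, 0, 0, -3.46], [0, 0, 0, 0, 0, -3.46], [0, 0, 0, 0, 0, -3.46], [0, 0, 0, 0, 0, -3.46], [0, 0, 0, 0, 0, -3.46], [0, 0, 0, 0, 0, -3.46], [0, 0, 0, 0, 0, -3.46], [0, 0, 0, 0, 0, -3.46]]
  claw: 0

```text
clock: 0.98
ee_pos: [0.2049, 0.6165, 0.2309]
ee_rot: [-180.0, -0.0, -163.6]
contact_force: [-0.2, -0.2, -0.4]
opening: 0.002
```

```bash
cat > g.py <<'E'
from h import *
import sys
from scipy.spatial.transform import Rotation as R
PV=np.array([.5020,.2177,.08]);Y=np.radians(16.2)
S=np.array([[np.cos(Y),-np.sin(Y),0],[np.sin(Y),np.cos(Y),0],[0,0,1]])
s=ctrl.state();p=np.array(s['ee_pos']);print('t',s['clock'],'rot',s['ee_rot'],'F',s['contact_force'],'open',s['opening'])
print('in pivot frame mm',(S.T@(p-PV)*1e3).round(1))
if len(sys.argv)>3:
    t=PV+S@(np.array(list(map(float,sys.argv[1:4])))/1e3)
    print('shift tool mm',(R.from_euler('xyz',s['ee_rot'],degrees=True).inv().apply(t-p)*1e3).round(1))
E
python3 g.py 24 0 140
```

```text
t 0.9833 rot [-1.79962094e+02 -2.76053329e-02 -1.63609559e+02] F [-0.18371044 -0.18882418 -0.40312641] open 0.0021681711066699693
in pivot frame mm [-174.   465.9  150.9]
shift tool mm [-196.5 -466.5   11.1]
```

>>> servo_tool:
  rows:
    - [[-0.0098, -0.0233, 0.0, 0, 0, 0], [-0.0098, -0.0233, 0.0, 0, 0, 0], [-0.0098, -0.0233, 0.0, 0, 0, 0], [-0.0098, -0.0233, 0.0, 0, 0, 0], [-0.0098, -0.0233, 0.0, 0, 0, 0], [-0.0098, -0.0233, 0.0, 0, 0, 0], [-0.0098, -0.0233, 0.0, 0, 0, 0], [-0.0098, -0.0233, 0.0, 0, 0, 0], [-0.0098, -0.0233, 0.0, 0, 0, 0], [-0.0098, -0.0233, 0.0, 0, 0, 0]]

```text
clock: 1.82
ee_pos: [0.3647, 0.4192, 0.2311]
ee_rot: [-180.0, -0.0, -163.8]
contact_force: [0.0, 0.4, 0.3]
opening: 0.005
```

>>> servo_tool:
  rows:
    - [[-0.0098, -0.0233, 0.0, 0, 0, 0], [-0.0098, -0.0233, 0.0, 0, 0, 0], [-0.0098, -0.0233, 0.0, 0, 0, 0], [-0.0098, -0.0233, 0.0, 0, 0, 0], [-0.0098, -0.0233, 0.0, 0, 0, 0], [-0.0098, -0.0233, 0.0, 0, 0, 0], [-0.0098, -0.0233, 0.0, 0, 0, 0], [-0.0098, -0.0233, 0.0, 0, 0, 0], [-0.0098, -0.0233, 0.0, 0, 0, 0], [0, 0, 0, 0, 0, 0]]

```text
clock: 2.65
ee_pos: [0.5111, 0.2376, 0.2307]
ee_rot: [-179.8, 0.0, -164.2]
contact_force: [-0.1, -0.7, -0.3]
opening: -0.002
```

```bash
python3 g.py 24 0 50
python3 - <<'E'
from h import *
grab('wrist','wrist2')
E
```

```text
t 2.65 rot [-1.79807150e+02  1.08263963e-02 -1.64243444e+02] F [-0.06000795 -0.69303327 -0.25449281] open -0.0018235847861452932
in pivot frame mm [ 14.3  16.6 150.7]
shift tool mm [ -9.8 -16.1 100.8]
```

View pics/wrist2.png

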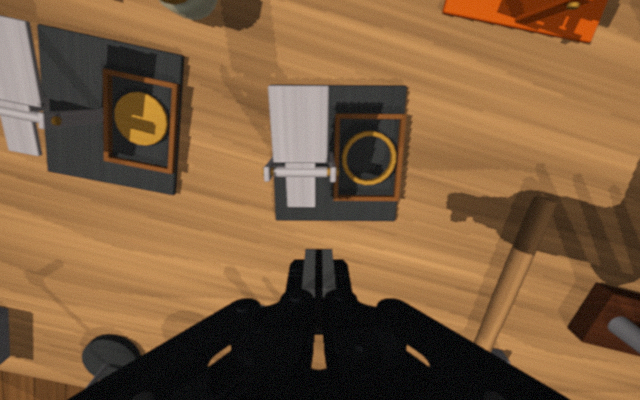

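The wrist view shows the bangle's stand squarely: base corners at (407,86), (397,220) and (276,220), tail end at (287–315,208), and plate end at (268–329,86). I'll refit with these points.

```bash
cat >> fit.py <<'E'
    B+=[('wrist2',[-.08,.075],(407,86)),('wrist2',[.08,.075],(397,220)),('wrist2',[.08,-.075],(276,220))]*2
    P+=[('wrist2',.038,-.014,(287,208)),('wrist2',.038,.014,(315,208)),('wrist2',-.078,-.025,(268.5,86)),('wrist2',-.078,.025,(329,86))]*2
    o=least_squares(f,p,loss='soft_l1');p=o.x
    print(p,np.degrees(p[2:]));print(f(p).reshape(-1,2).round(1)[-14:])
    print('pivot',T(p,[0,-.038,.08]))
E
python3 fit.py|tail -20
```

```text
[-0.9 -1.4]]
pivot [np.float64(0.5020077627519198), np.float64(0.21767333082344442), 0.08]
jar [3.49119259e-01 4.60868294e-02 1.11022302e-16]
disc stand [ 5.19438598e-01  5.35652986e-03 -1.11022302e-16]
[0.49319087 0.25393066 0.27318928 0.17007866] [15.652593    9.74478955]
[[-2.3 -0.2]
 [-0.7  0.1]
 [-0.9 -0.6]
 [-0.1 -0.7]
 [ 0.2 -1.6]
 [-0.4 -1.4]
 [ 0.9 -0.3]
 [ 0.8 -0.2]
 [-0.1 -0.2]
 [-0.3 -0.1]
 [ 0.9 -0.3]
 [ 0.8 -0.2]
 [-0.1 -0.2]
 [-0.3 -0.1]]
pivot [np.float64(0.5034434115326154), np.float64(0.2173398823119893), 0.08]
```

```bash
sed -i 's/PV=.*/PV=np.array([.5034,.2173,.08]);Y=np.radians(15.65)/' g.py; python3 g.py 24 0 30
```

```text
t 2.7 rot [-1.79916989e+02 -3.02152983e-02 -1.64123788e+02] F [0.34367387 1.03283798 0.77839839] open 0.0030075601170176784
in pivot frame mm [ 11.9  20.5 150.8]
shift tool mm [-12.1 -20.4 120.8]
```

>>> servo_tool:
  rows:
    - [[-0.003, -0.0051, 0.005, 0, 0, 0], [-0.003, -0.0051, 0.01, 0, 0, 0], [-0.003, -0.0051, 0.015, 0, 0, 0], [-0.003, -0.0051, 0.02, 0, 0, 0], [0, 0, 0.02, 0, 0, 0], [0, 0, 0.02, 0, 0, 0], [0, 0, 0.015, 0, 0, 0], [0, 0, 0.01, 0, 0, 0], [0, 0, 0.006, 0, 0, 0], [0, 0, 0, 0, 0, 0]]

```text
clock: 3.53
ee_pos: [0.5234, 0.2277, 0.1087]
ee_rot: [180.0, -0.2, -163.7]
contact_force: [-0.4, -0.4, 0.1]
opening: 0.0
```

```bash
python3 g.py 24 0 -20
```

```text
t 3.5333 rot [ 1.79997176e+02 -1.54147086e-01 -1.63716025e+02] F [-0.37713237 -0.43430345  0.09737355] open 0.00012873971060852076
in pivot frame mm [22.   4.6 28.7]
shift tool mm [-2.  -4.6 48.7]
```

>>> servo_tool:
  rows:
    - [[-0.001, -0.002, 0.005, 0, 0, 0], [-0.001, -0.002, 0.007, 0, 0, 0], [0, 0, 0.006, 0, 0, 0], [0, 0, 0.006, 0, 0, 0], [0, 0, 0.006, 0, 0, 0], [0, 0, 0.005, 0, 0, 0], [0, 0, 0.005, 0, 0, 0], [0, 0, 0.004, 0, 0, 0], [0, 0, 0.003, 0, 0, 0], [0, 0, 0, 0, 0, 0]]

```text
clock: 4.37
ee_pos: [0.5276, 0.2244, 0.0627]
ee_rot: [180.0, -0.0, -163.8]
contact_force: [0.5, 0.3, 0.2]
opening: -0.004
```

```bash
python3 g.py 24 0 -20;  python3 - <<'E'
from h import *
grab('scene','s3');grab('side','d3')
a=cv2.imread('pics/s3.png')[190:310,310:430]
b=cv2.imread('pics/d3.png')[125:195,265:345]
cv2.imwrite('pics/c3.png',np.hstack([cv2.resize(a,(400,400),interpolation=2),cv2.resize(b,(400,350),interpolation=2)[:400] if 0 else cv2.copyMakeBorder(cv2.resize(b,(400,350),interpolation=2),0,50,0,0,0)]))
E
```

```text
t 4.3667 rot [ 1.79985924e+02 -5.26301960e-03 -1.63773546e+02] F [0.52113753 0.31661272 0.23114629] open -0.003516455537360414
in pivot frame mm [ 25.2   0.3 -17.3]
shift tool mm [ 1.3 -0.3  2.7]
```

View pics/c3.png

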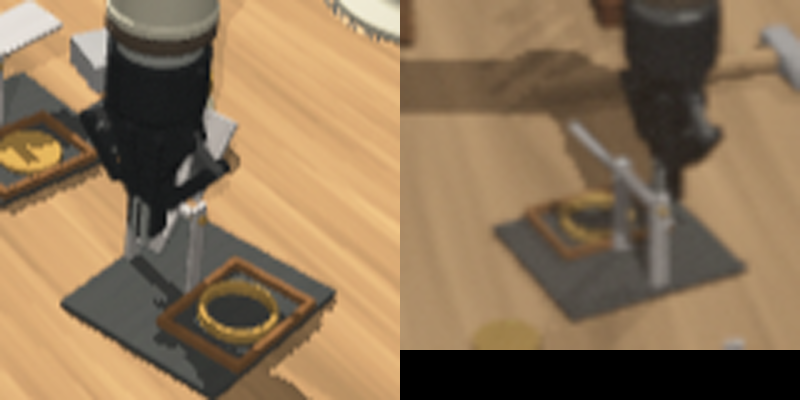

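The tail is going down and the plate is up to about 50° (side crop, plate line (575,125) to (655,205)). I'll press 6 mm more, then rise.

>>> servo_tool:
  rows:
    - [[0, 0, 0.003, 0, 0, 0], [0, 0, 0.003, 0, 0, 0], [0, 0, 0, 0, 0, 0], [0, 0, -0.01, 0, 0, 0], [0, 0, -0.02, 0, 0, 0], [0, 0, -0.03, 0, 0, 0], [0, 0, -0.035, 0, 0, 0], [0, 0, -0.035, 0, 0, 0], [0, 0, -0.02, 0, 0, 0], [0, 0, 0, 0, 0, 0]]

```text
clock: 5.3
ee_pos: [0.5303, 0.2258, 0.2135]
ee_rot: [180.0, 0.5, -163.8]
contact_force: [-0.3, 0.8, 0.3]
opening: 0.002
```

```bash
python3 g.py -85 0 125
```

```text
t 5.3 rot [ 179.95940932    0.52009054 -163.77140498] F [-0.32069357  0.82979559  0.2655656 ] open 0.0019877985553181515
in pivot frame mm [ 28.2   1.  133.5]
shift tool mm [113.3   0.2   7.5]
```

>>> servo_tool:
  rows:
    - [[0.01, 0, 0, 0, 0, 0], [0.02, 0, 0, 0, 0, 0], [0.025, 0, 0, 0, 0, 0], [0.025, 0, 0, 0, 0, 0], [0.02, 0, 0, 0, 0, 0], [0.013, 0, 0.01, 0, 0, 0], [0, 0, 0.025, 0, 0, 0], [0, 0, 0.03, 0, 0, 0], [0, 0, 0.022, 0, 0, 0], [0, 0, 0, 0, 0, 0]]

```text
clock: 6.13
ee_pos: [0.4138, 0.1901, 0.1157]
ee_rot: [-179.9, -0.6, -163.8]
contact_force: [-0.7, 0.4, -0.6]
opening: -0.003
```

```bash
python3 g.py -60 0 45;  python3 - <<'E'
from h import *
grab('side','d4')
b=cv2.imread('pics/d4.png')[105:195,255:345]
cv2.imwrite('pics/c4.png',cv2.resize(b,(540,540),interpolation=2))
E
```

```text
t 6.1333 rot [-179.93280079   -0.62059143 -163.76380695] F [-0.67937438  0.41237596 -0.62508972] open -0.0028586476621453426
in pivot frame mm [-93.6  -2.   35.7]
shift tool mm [-33.5   1.7  -9.7]
```

View pics/c4.png

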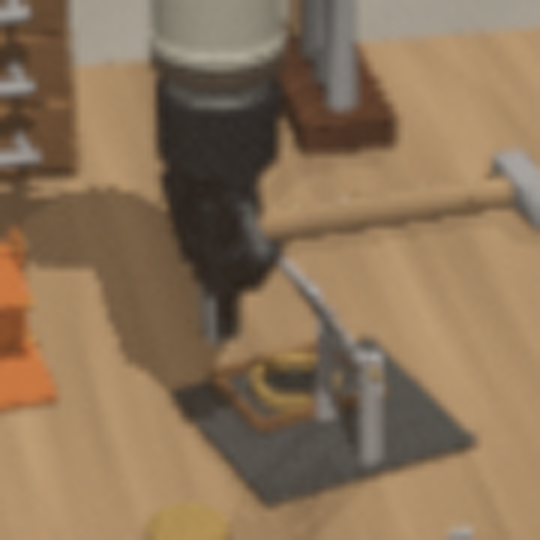

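The plate stands at about 55° (tip at (285,262), pivot near (370,355)). The fingertips are on its -x side, so I'll raise them 9 mm and push.

>>> servo_tool:
  rows:
    - [[0, 0, -0.005, 0, 0, 0], [-0.005, 0, -0.004, 0, 0, 0], [-0.01, 0, 0, 0, 0, 0], [-0.01, 0, 0, 0, 0, 0], [-0.01, 0, 0, 0, 0, 0], [-0.008, 0, 0, 0, 0, 0], [-0.008, 0, 0, 0, 0, 0], [-0.008, 0, 0, 0, 0, 0], [-0.008, 0, 0, 0, 0, 0], [0, 0, 0, 0, 0, 0]]

```text
clock: 7.02
ee_pos: [0.4853, 0.212, 0.1292]
ee_rot: [180.0, 0.1, -163.8]
contact_force: [-0.3, -0.2, -0.7]
opening: -0.005
```

```bash
python3 g.py 10 0 43
```

```text
t 7.0167 rot [ 1.79967032e+02  6.89504744e-02 -1.63810486e+02] F [-0.27334883 -0.16696981 -0.69520748] open -0.004943507009183707
in pivot frame mm [-18.9  -0.2  49.2]
shift tool mm [-28.9  -0.    6.3]
```

>>> servo_tool:
  rows:
    - [[-0.007, 0, 0, 0, 0, 0], [-0.007, 0, 0, 0, 0, 0], [-0.007, 0, 0.001, 0, 0, 0], [-0.008, 0, 0.003, 0, 0, 0], [-0.006, 0, 0.003, 0, 0, 0], [-0.006, 0, 0.003, 0, 0, 0], [-0.005, 0, 0.003, 0, 0, 0], [-0.004, 0, 0.002, 0, 0, 0], [0, 0, 0, 0, 0, 0], [0, 0, 0, 0, 0, 0]]

```text
clock: 7.85
ee_pos: [0.5314, 0.2255, 0.114]
ee_rot: [180.0, -0.0, -163.8]
contact_force: [0.5, -0.2, -0.9]
opening: -0.001
```

```bash
python3 g.py 43 0 17;  python3 - <<'E'
from h import *
grab('side','d5')
b=cv2.imread('pics/d5.png')[105:195,255:345]
cv2.imwrite('pics/c5.png',cv2.resize(b,(540,540),interpolation=2))
E
```

```text
t 7.85 rot [ 1.79989774e+02 -2.45478573e-02 -1.63773188e+02] F [ 0.52653712 -0.18857058 -0.90811566] open -0.0012446898368875486
in pivot frame mm [29.2  0.3 34. ]
shift tool mm [-13.8  -0.5  17. ]
```

View pics/c5.png

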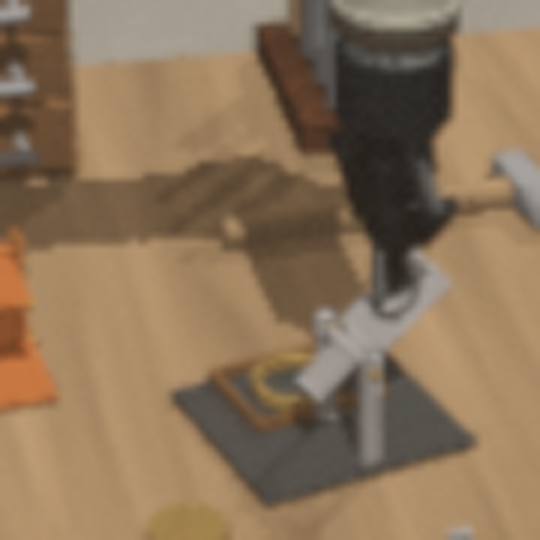

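The paddle is past vertical with its ring face up, and the fingertips are on its upper face at (395,300). I'll follow the arc down.

>>> servo_tool:
  rows:
    - [[-0.005, 0, 0.004, 0, 0, 0], [-0.005, 0, 0.005, 0, 0, 0], [-0.003, 0, 0.005, 0, 0, 0], [-0.003, 0, 0.005, 0, 0, 0], [-0.002, 0, 0.005, 0, 0, 0], [-0.001, 0, 0.004, 0, 0, 0], [0, 0, 0.002, 0, 0, 0], [0, 0, 0.001, 0, 0, 0], [0, 0, 0, 0, 0, 0], [0, 0, 0, 0, 0, 0]]

```text
clock: 8.73
ee_pos: [0.5496, 0.2307, 0.0834]
ee_rot: [180.0, 0.0, -163.8]
contact_force: [0.3, 0.1, -0.6]
opening: -0.001
```

```bash
python3 g.py 48 0 2;python3 g.py
```

```text
t 8.7333 rot [ 1.79996474e+02  1.05744936e-04 -1.63774660e+02] F [ 0.2894446   0.0966929  -0.64121832] open -0.0011323287050616752
in pivot frame mm [48.2  0.5  3.4]
shift tool mm [ 0.2 -0.5  1.4]
t 8.7333 rot [ 1.79996474e+02  1.05744936e-04 -1.63774660e+02] F [ 0.2894446   0.0966929  -0.64121832] open -0.0011323287050616752
in pivot frame mm [48.2  0.5  3.4]
```

>>> servo_tool:
  rows:
    - [[0, 0, 0.0005, 0, 0, 0], [0, 0, 0, 0, 0, 0], [0, 0, 0.0005, 0, 0, 0], [0, 0, 0, 0, 0, 0], [0, 0, 0.0005, 0, 0, 0], [0, 0, 0, 0, 0, 0], [0, 0, 0, 0, 0, 0], [0, 0, 0, 0, 0, 0], [0, 0, 0, 0, 0, 0], [0, 0, 0, 0, 0, 0]]

```text
clock: 9.57
ee_pos: [0.5499, 0.2307, 0.0825]
ee_rot: [-180.0, 0.0, -163.8]
contact_force: [-1.6, -1.6, 5.0]
opening: -0.001
```

A 5 N reaction at z = 82.5 mm matches the plate's top face at the stop. I'll retract straight up, then away.

>>> servo_tool:
  rows:
    - [[0, 0, -0.005, 0, 0, 0], [0, 0, -0.015, 0, 0, 0], [0, 0, -0.025, 0, 0, 0], [0, 0, -0.03, 0, 0, 0], [0, 0, -0.03, 0, 0, 0], [0, 0, -0.025, 0, 0, 0], [0.005, 0.01, -0.01, 0, 0, 0], [0.01, 0.02, 0, 0, 0, 0], [0.012, 0.028, 0, 0, 0, 0], [0.012, 0.028, 0, 0, 0, 0]]

```text
clock: 10.4
ee_pos: [0.4873, 0.3026, 0.2215]
ee_rot: [-180.0, -0.0, -163.9]
contact_force: [-0.6, 1.0, -0.2]
opening: 0.004
```

>>> servo_tool:
  rows:
    - [[0.012, 0.028, 0, 0, 0, 0], [0.012, 0.028, 0, 0, 0, 0], [0.012, 0.028, 0, 0, 0, 0], [0.012, 0.028, 0, 0, 0, 0], [0.012, 0.028, 0, 0, 0, 0], [0.012, 0.028, 0, 0, 0, 0], [0.01, 0.02, 0, 0, 0, 0], [0.005, 0.01, 0, 0, 0, 0], [0, 0, 0, 0, 0, 0], [0, 0, 0, 0, 0, 0]]

```text
clock: 11.23
ee_pos: [0.3493, 0.4676, 0.2213]
ee_rot: [-179.9, -0.0, -163.7]
contact_force: [0.2, -1.1, -0.5]
opening: 0.002
```

```bash
python3 g.py;  python3 - <<'E'
from h import *
grab('side','d6');grab('scene','s6')
b=cv2.imread('pics/d6.png')[145:195,275:345];a=cv2.imread('pics/s6.png')[140:320,230:430]
cv2.imwrite('pics/c6.png',np.hstack([cv2.resize(b,(350,360),interpolation=2),cv2.resize(a,(400,360),interpolation=2)]))
for k,n in(('side','d6'),('scene','s6')):
    d=cv2.absdiff(cv2.imread(f'pics/{k}1.png'),cv2.imread(f'pics/{n}.png')).max(2)
    m=cv2.dilate((d>40).astype('uint8'),np.ones((5,5)));_,_,st,_=cv2.connectedComponentsWithStats(m)
    print(k,[s.tolist() for s in st[1:] if s[4]>60])
E
```

```text
t 11.2333 rot [-1.79934803e+02 -2.52472731e-02 -1.63722719e+02] F [ 0.23050778 -1.14254149 -0.54731615] open 0.0023604140658232604
in pivot frame mm [-80.8 282.6 141.3]
side [[141, 0, 134, 189, 10138], [200, 0, 8, 10, 70], [257, 126, 9, 12, 81], [128, 140, 9, 14, 98], [311, 154, 23, 12, 201], [292, 158, 23, 15, 217], [138, 167, 9, 8, 66]]
scene [[431, 0, 209, 351, 22909], [548, 0, 92, 262, 10928], [428, 111, 5, 13, 65], [331, 226, 57, 44, 1172], [374, 265, 22, 15, 228], [356, 281, 20, 13, 169], [344, 293, 22, 16, 202], [522, 305, 14, 11, 112], [515, 325, 14, 11, 103]]
```

View pics/c6.png

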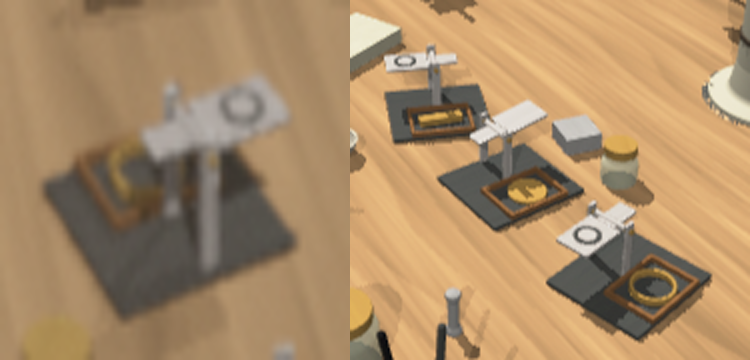

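Run:
```python
from h import *
import fit
p=[.4932,.2539,.2732]
for th in(2.95,3.05,np.pi):
    c,s=np.cos(th),np.sin(th)
    # ring face is the -normal side
    for n in('s6','d6'):
        print(th,n,[proj(n,fit.T(p,[-.078*-0+(-.078)*c-.0025*s,-.038+y,.08+.078*s-.0025*c]))[0].round(1).tolist() for y in(-.025,.025)],
         [proj(n,fit.T(p,[.038*c-.0025*s,-.038+y,.08-.038*s-.0025*c]))[0].round(1).tolist() for y in(-.014,.014)])
A=[cv2.resize(cv2.imread(f'pics/{n}.png')[222:317,322:417],(390,390),interpolation=2) for n in('scene1','s6')]
cv2.imwrite('pics/c7.png',np.hstack(A))
# base shift: register the ring/tray region of both scenes
for a,b,(y0,y1,x0,x1) in(('scene1','s6',(268,304,362,410)),('side1','d6',(165,192,282,300))):
    g=[cv2.imread(f'pics/{n}.png',0)[y0:y1,x0:x1].astype('float32') for n in(a,b)]
    print(a,cv2.phaseCorrelate(*g))
```

```text
2.95 s6 [[332.3, 254.1], [347.9, 263.1]] [[363.4, 243.0], [371.9, 247.6]]
2.95 d6 [[333.0, 156.7], [326.6, 151.1]] [[306.1, 167.2], [302.8, 163.9]]
3.05 s6 [[331.8, 256.8], [347.4, 265.8]] [[363.6, 241.8], [372.1, 246.3]]
3.05 d6 [[333.2, 158.3], [326.9, 152.6]] [[306.0, 166.4], [302.7, 163.0]]
3.141592653589793 s6 [[331.5, 259.2], [347.1, 268.2]] [[363.7, 240.8], [372.2, 245.3]]
3.141592653589793 d6 [[333.2, 159.9], [326.9, 154.1]] [[306.0, 165.7], [302.7, 162.3]]
scene1 ((-0.15874047687207593, -0.14972273113513168), 0.9310258764911581)
side1 ((-0.06607284929859603, 0.5258844479861811), 0.9908255745844586)
```

View pics/c7.png

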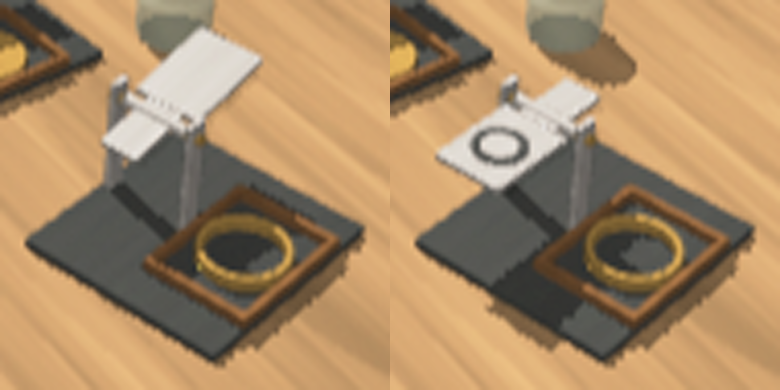

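The plate corners at (333,260) and (348,268) match the prediction for pi to within about 2 px. The base and bangle line up with the first picture, and the other differences are shadows. The gripper is clear, so I'm handing in.

```bash
python3 -c "
from workcell import ctrl
print(ctrl.job_done())"
```

```text
the job is handed in; nothing more can be done
None
```

The bangle stand's marker paddle now lies flat on its other side with the raised-ring face up, and the job is handed in at about 11 s. I used shut fingertips and never gripped. I pressed the tail down, pushed the plate over its pivot from the -x side, and followed it down to its stop with about 5 N.

**Paddle angle:** in the last pictures the plate and tail corners match the position for pi to within about 2 px.

**Stand and bangle:** they register within about 0.2 px of the first scene picture. The side view gave about 0.5 px, which I put down to changed shadows.

**Everything else:** the other two markers and their jobs look unchanged. Comparing the first and last pictures showed no other object moved, and the differences away from the stand looked like the arm or its shadow. The gripper is more than 0.25 m from the stand's pivot and touching nothing. No check failed.

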